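Feed the pellet press down by one turn of its hand wheel

TASK

Screw the press's ram down by exactly one turn: with your fingertips push the upright handle on the hand wheel round clockwise, seen from above, until it is back where it started, then let the wheel rest and move clear. Push gently and do not grip the handle, and leave everything standing around the press where it is.

Things in the scene. Friction and masses are not known exactly. Their poses are not given: they have to be found in the camera images.
- press: Bench screw press for sample pellets, bolted to the bench: grey base plate 200 x 190 mm, 25 mm thick, two steel columns, a grey crosshead 64 x 170 mm whose top is 195 mm above the bench, and on top of it a flat aluminium hand wheel with a vertical axle. Origin: centre of the base's underside, on the wheel's axle; z up. Its yaw differs from run to run.
- wheel_centre (a point): Centre of the wheel's hub, at the hub's upper face, 232 mm above the bench. Rim: 70 mm mean radius, bar 14 mm thick, its top 228 mm above the bench; three spokes. Hub, spokes and rim all stay below 235 mm, so above that only the handle is in the way inside the rim's circle.
- handle_top (a point): Centre of the top of the pale wooden upright handle that stands on the rim at the end of one spoke, 70 mm from the axle; top 288 mm above the bench. The handle is a plain revolving grip: it spins freely on its own pin while it is pushed.
- handle: The pale wooden upright handle: round, 24 to 26 mm across (16 mm in its lowest 10 mm), 62 mm high, from 226 to 288 mm above the bench. Origin: centre of its underside; z up.
- wheel (a joint): Wheel angle in rad. Grows as the wheel turns clockwise seen from above, which screws the ram down about 4 mm a turn; the ram meets nothing on the way. One turn is 6.283. It starts anywhere from 0 to 5.5, with stops at -3.2 and 19. Turning takes about 2 to 3 N at the handle; the wheel's own friction makes it stay where it is left and it hardly runs on.
- die_sleeve: loose steel sleeve (ring) 38 mm across, 36 mm high, standing on the front left of the press base; origin: centre of underside
- vial: small capped glass vial 24 mm across, 45 mm high, standing on the front right of the press base; origin: centre of underside
- reagent_bottle: white bottle 72 mm across, 170 mm high, left of the press; origin: centre of underside
- beaker: glass beaker 72 mm across, 90 mm high, left of the press; origin: centre of underside
- mortar: white ceramic bowl 104 mm across, 55 mm high, right of the press; origin: centre of underside
- spatula: steel spatula about 180 mm long lying on the bench right of the press; origin: underside of the middle
- amber_jar: amber jar 60 mm across, 80 mm high, behind the press; origin: centre of underside
- wipes_box: carton 110 x 120 x 70 mm behind the press; origin: centre of underside

How it is judged (in metres and radians):
On the way:
1. the wheel is half way round, pushed by its handle (distance of handle_top from where it was at the start of the episode above 0.115 m and contact force between the fingers and handle above 0.3 N), for 0.02 s.
At the end, for the whole second after the job is handed in: The wheel has made one clockwise turn, no more and no fewer: the handle is back within 15 mm (about 12 degrees) of where it started and the wheel is still. All loose things stand within 20 mm of where they stood (distance of handle_top from where it was at the start of the episode below 0.015 m and value of joint wheel between 5.9 and 12.1 rad and velocity of joint wheel between -0.05 and 0.05 rad/s and distance of each of die_sleeve, vial, reagent_bottle, beaker, mortar, spatula, amber_jar, wipes_box from where it was at the start of the episode below 0.02 m); the robot touches nothing.
It fails at once if the handle is gripped or the press pushed hard (over 30 N of finger force) (contact force between the fingers and press above 30 N).
It fails at once if a loose thing by the press is moved more than 20 mm, lifted or knocked over (distance of any of die_sleeve, vial, reagent_bottle, beaker, mortar, spatula, amber_jar, wipes_box from where it was at the start of the episode above 0.02 m or angle between any of die_sleeve, vial, reagent_bottle, beaker, mortar, spatula, amber_jar, wipes_box's own z axis and vertical above 0.5 rad).
It also fails if it takes over 51 s, if anything falls off the work surface, if the arm or the gripper's body presses on something with over 40 N, if the wrist force passes 120 N, or if a joint passes its speed limit or range.

ROBOT

A 6-joint arm with a two-finger parallel gripper is mounted at the origin on the work surface. World frame = base frame: x ahead of the robot, y to its left, z up, the work surface at z = 0. Lengths are in mm, angles in rad, forces in N, time in s.
With the tool pointing down it reaches from about 275 to 1000 mm from the base axis. Payload 8.4 kg.
Tool frame: the origin (TCP) lies at the centre of the arm's flange, where the gripper is bolted on; the fingertips stand 173 mm ahead of it and the grasp point (between the pads) lies 155 mm ahead of it (r.nose_length is the distance from the TCP to the fingertips, in mm); z points along the fingers, y is the direction in which the jaws open and shut (so a half turn about z gives the same grasp; the last joint's range is limited). The gripper opens to 85 mm and grips with 20 to 120 N. Pads are 22 mm wide; open, the fingers measure 114 mm over their backs; the gripper's body (76 mm by 85 mm) begins 54 mm behind the grasp point. The pads swing forward as they close: fully open they stand 13 mm farther back than shut.
Start: joints at [1.333, 0.353, 1.633, -0, 1.155, -0.002], TCP at [146.012, 607.709, 404.681] pointing down, gripper open.
Joint ranges: [-2.63, 2.63], [-0.92, 2.1], [0.06, 2.66], [-1.3, 4.44], [0, 2.69], [-3.02, 3.02]. Speed limits (rad/s): [2.22, 2.22, 2.79, 3.14, 3.14, 3.14].

INTERFACE

Orientations are given as [roll, pitch, yaw] about the fixed x, y, z axes, in that order (R = Rz(yaw) Ry(pitch) Rx(roll)).
In Python, from rig import r, grab_frame, workorder gives the robot as it stands.
- The arm moves only by the tool carry_out, never from a script. Its argument "steps" is a list that holds one entry, the list of rows, each a list of 5 numbers: the opening in per cent of the stroke, from 0 (shut) to 100 (fully open), then the shift along the tool's x, y, z in m, then the turn about the tool's z in degrees. In form: [[[jaw, x, y, z, spin], ...]]. A call has 1 to 8 rows; each row is the pose to reach, as a shift and turn from the pose measured when the call began, along the tool's axes at that moment; what a row does not reach only later rows make up. A row lasts 1/10 s, in which the tool goes at most 50 mm and 8.59 degrees, less where a joint would pass 70% of its speed; a pose out of reach is approached as far as the arm can. A call with a gripper value outside its range is refused whole. The fingers move at their own pace and stop on an object; "squeeze" is the grip in N (left out, the last holds). Time passes only in rows, so rows that repeat a pose let the fingers close. It gives the time, the measured TCP pose, the force and the opening at its end, in the units of the state.
- r.sense(): the state, without advancing time (a new reading comes with each control period).
- grab_frame(name): name is "scene" or "side" or "wrist"; returns a dict with "image" (384x512x3 uint8, red, green, blue), "intrinsics" (3x3 intrinsics, pixels), "D" ([k1, k2, p1, p2, k3] as OpenCV has them; the pictures are not rectified), "eye" and "rotation" of the camera in the world; the wrist camera has in their place "T_tool_cam" (4x4, takes a point from camera to tool coordinates, whose origin is the TCP and whose axes are the flange's). Camera axes: x right, y up, looking along -z (the intrinsics and any distortion apply to the point x, -y, -z); pixel columns grow to the right and rows downward; lengths in mm; the calibration is good to about 2 mm. A picture is of the moment at which its call begins: read the wrist's pose just before it. There is no depth.
- workorder.sign_off(): hands the job in, once; it reports no verdict.
The state is a dict: "clock": time; "qpos": joint angles; "qvel": joint speeds; "joint_efforts": joint torques, N m; "eef_pos": TCP position; "tcp_rot": TCP orientation; "contact_force": force on the tool from outside, world axes, zero at the start; "wrist_torque": the same for the moment, N m; "opening": opening from 0.0 (shut) to 1.0 (fully open).
Only numpy, scipy, OpenCV 4.12 (cv2) and the standard library are available. Lean on these libraries where they do the work, as an engineer would, in place of code of your own. Each camera call takes 0.05 s, during which the arm holds its last target.

## Working session

There is one attempt and no reset: what is moved stays moved. The work goes in short steps, Python scripts to look and compute and a tool call to move; the robot and the scene stay as the last step left them, time stands still between calls to the robot, and variables do not carry over. Pictures are saved under pics/ and viewed, and the job is handed in when it is done.

Besides the shell and the picture viewer there is one more tool, called after "Call:" as a command line: name --argument value ..., lists and objects as JSON in quotes. carry_out: Moves the arm, as the interface text tells. Its arguments: {"type":"object","properties":{"steps":{"type":"array","items":{"type":"array","items":{"type":"array","items":{"type":"number"}}}},"squeeze":{"type":"number"}},"required":["steps"]}

```bash
ls; mkdir -p pics; python3 - <<'E'
from rig import r, grab_frame, workorder
import cv2
print(r.sense())
for n in ["scene","side","wrist"]:
    f=grab_frame(n); cv2.imwrite(f"pics/{n}0.png",f["image"][:,:,::-1])
    print(n,{k:v for k,v in f.items() if k!="image"})
E
```

```text
pics
{'clock': 0.0, 'qpos': array([ 1.33260996e+00,  3.53652123e-01,  1.63413076e+00,  9.35112416e-06,
        1.15519619e+00, -2.37706721e-03]), 'qvel': array([-7.57235063e-04, -1.14648756e-03,  3.45452655e-04,  7.23675439e-05,
       -1.16840892e-03, -7.12435063e-04]), 'joint_efforts': array([-6.63008677e-05, -6.05237961e+01, -3.42074597e+01, -1.17355635e-04,
        9.57433978e-03, -5.11272134e-06]), 'eef_pos': array([145.94847301, 607.48103024, 403.96047351]), 'tcp_rot': array([-3.14020626e+00, -1.18454503e-05,  2.90577957e+00]), 'contact_force': array([0.33889147, 0.28403822, 0.33348957]), 'wrist_torque': array([-0.00434849,  0.00549902, -0.02177584]), 'opening': 1.0017213727237269}
scene {'intrinsics': array([[412.15582782,   0.        , 263.33867542],
       [  0.        , 412.15582782, 196.3807709 ],
       [  0.        ,   0.        ,   1.        ]]), 'D': array([-0.09882229,  0.        ,  0.        ,  0.        ,  0.        ]), 'eye': array([1173.99897511,  109.29838337, 1054.84623217]), 'rotation': array([ 0.59657295, -0.00453987,  1.64065724])}
side {'intrinsics': array([
[... 258 characters left out ...]
41.86038037, 1024.17058661]), 'rotation': array([ 0.7727963 ,  0.01060752, -0.083992  ])}
wrist {'intrinsics': array([[297.9660436 ,   0.        , 256.64761854],
       [  0.        , 297.9660436 , 194.71953032],
       [  0.        ,   0.        ,   1.        ]]), 'D': array([-0.00104387,  0.        ,  0.        ,  0.        ,  0.        ]), 'T_tool_cam': array([[-8.43089419e-05,  9.54583632e-01,  2.97943085e-01,
         7.54105797e+01],
       [ 9.99999811e-01,  2.61895273e-04, -5.56119684e-04,
        -1.15134783e+00],
       [-6.08892634e-04,  2.97942982e-01, -9.54583474e-01,
         3.10248590e+01],
       [ 0.00000000e+00,  0.00000000e+00,  0.00000000e+00,
         1.00000000e+00]])}
```

View pics/scene0.png

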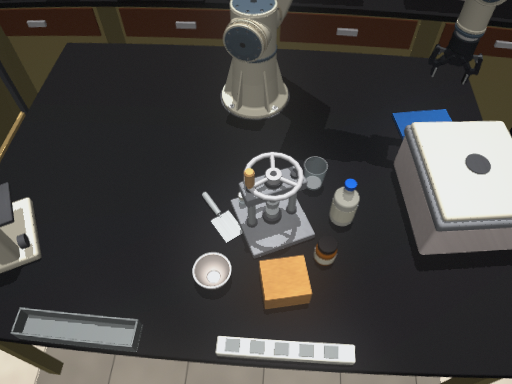

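View pics/side0.png

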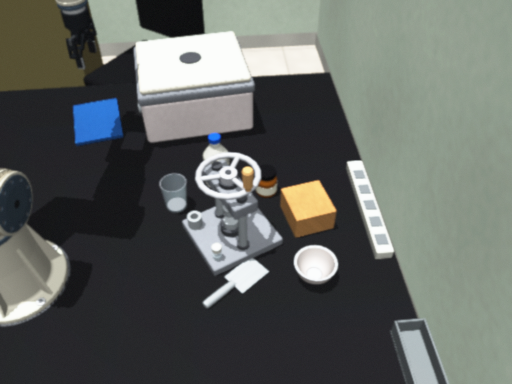

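View pics/wrist0.png

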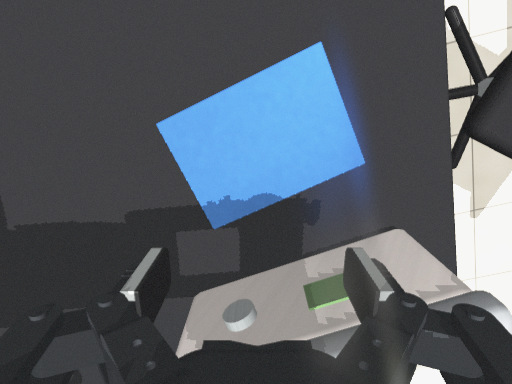

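The scene view shows the hub at about (273,175) and the handle at about (249,178). In the side view the hub is at about (228,174) and the handle at about (247,178). Next I'll triangulate both.

```bash
cat > h.py <<'E'
from rig import r, grab_frame, workorder
import numpy as np, cv2
from scipy.spatial.transform import Rotation as Ro
def cam(f, st=None):
    if "eye" in f: return np.array(f["eye"]), Ro.from_euler("xyz",f["rotation"]).as_matrix()
    T=f["T_tool_cam"]; R=Ro.from_euler("xyz",st["tcp_rot"]).as_matrix()
    return R@T[:3,3]+st["eef_pos"], R@T[:3,:3]
def ray(f,uv,st=None):
    e,R=cam(f,st)
    p=cv2.undistortPoints(np.array(uv,float).reshape(-1,1,2),f["intrinsics"],f["D"]).reshape(-1,2)
    d=np.c_[p[:,0],-p[:,1],-np.ones(len(p))]@R.T
    return e,d/np.linalg.norm(d,axis=1)[:,None]
def plane(f,uv,z,st=None):
    e,d=ray(f,uv,st); return e+d*((z-e[2])/d[:,2])[:,None]
def tri(rays):
    A=np.zeros((3,3));b=np.zeros(3)
    for e,d in rays:
        P=np.eye(3)-np.outer(d,d);A+=P;b+=P@e
    x=np.linalg.solve(A,b)
    return x,[np.linalg.norm((np.eye(3)-np.outer(d,d))@(x-e)) for e,d in rays]
def proj(f,X,st=None):
    e,R=cam(f,st); c=(np.atleast_2d(X)-e)@R; c=c*[1,-1,-1]
    return cv2.projectPoints(c,np.zeros(3),np.zeros(3),f["intrinsics"],f["D"])[0].reshape(-1,2)
E
python3 - <<'E'
from h import *
for n,(x0,y0) in {"scene":(200,130),"side":(160,120)}.items():
    f=grab_frame(n); im=f["image"]
    c=im[y0:y0+140,x0:x0+140,::-1]
    cv2.imwrite(f"pics/{n}crop.png",cv2.resize(c,None,fx=4,fy=4,interpolation=cv2.INTER_CUBIC))
    hsv=cv2.cvtColor(im,cv2.COLOR_RGB2HSV)
    m=cv2.inRange(hsv,(8,80,100),(28,255,255))
    k,l,s,ce=cv2.connectedComponentsWithStats(m)
    print(n,[(s[i].tolist(),ce[i].round(1).tolist()) for i in range(1,k) if s[i,4]>30])
E
```

```text
scene [([0, 111, 24, 46, 193], [10.6, 132.5]), ([244, 168, 11, 21, 171], [249.0, 177.3]), ([315, 247, 21, 11, 56], [324.2, 254.1]), ([259, 255, 54, 54, 2294], [284.8, 281.1])]
side [([241, 166, 13, 25, 235], [247.2, 176.9]), ([259, 179, 17, 10, 91], [266.9, 183.6]), ([281, 180, 56, 57, 2297], [307.8, 207.4])]
```

View pics/scenecrop.png

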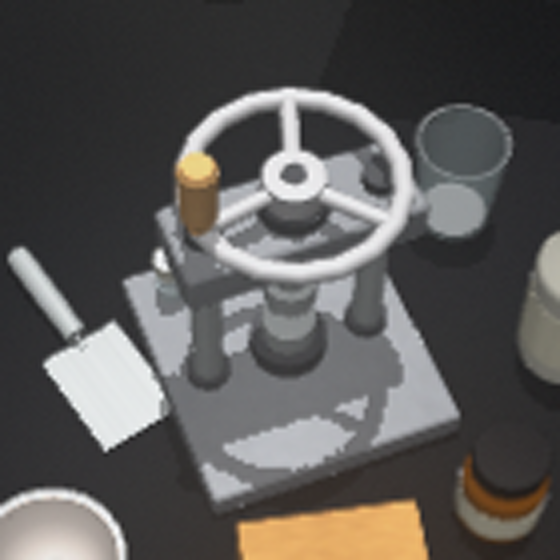

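View pics/sidecrop.png

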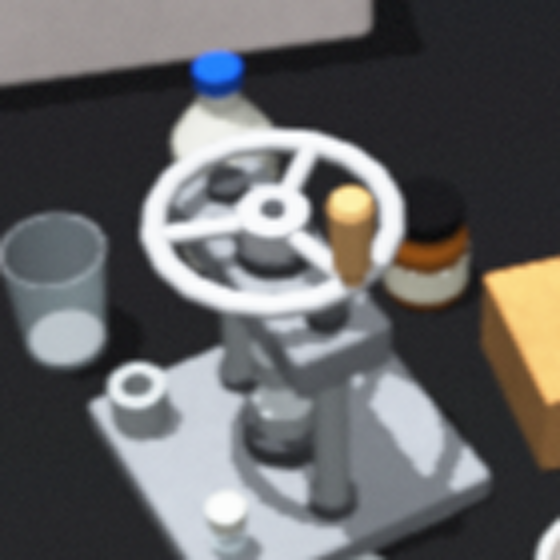

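The crops show the handle top disc and the hub clearly. Handle top: scene (249.3,171.8), side (247.5,170.8). Hub: scene (273.6,173.8), side (227.8,172.6).

```bash
python3 - <<'E'
from h import *
a=grab_frame("scene");b=grab_frame("side")
for n,u,v,z in [("handle",(249.2,171.8),(247.5,170.8),288),("hub",(273.4,173.8),(227.8,172.5),232)]:
    ra=ray(a,[u]);rb=ray(b,[v])
    print(n,[np.round(q,1) for q in tri([(ra[0],ra[1][0]),(rb[0],rb[1][0])])], plane(a,[u],z).round(1),plane(b,[v],z).round(1))
# other objects
for n,u,v in [("bottlecap",(350,184.5),(214,137)),("die",(0,0),(194.5,216))]:
    if u[0]: 
        ra=ray(a,[u]);rb=ray(b,[v]);print(n,tri([(ra[0],ra[1][0]),(rb[0],rb[1][0])])[0].round())
s=r.sense();print(s["clock"],s["eef_pos"],s["tcp_rot"])
E
```

```text
handle [array([582.8,  38.3, 283.1]), array([0.5, 0.5])] [[587.2  38.5 288. ]] [[582.1  33.7 288. ]]
hub [array([541.2,  94.9, 227.3]), array([1.3, 1.3])] [[546.2  94.4 232. ]] [[540.3  91.3 232. ]]
bottlecap [513. 301. 165.]
0.35 [145.99412065 607.65977092 404.50876393] [-3.14127695e+00  9.83973229e-06  2.90580083e+00]
```

Call:
carry_out --steps '[[[0, 0, 0, -0.05, 0], [0, -0.02, -0.02, -0.09, 0], [0, -0.055, -0.045, -0.11, 0], [0, -0.09, -0.073, -0.13, 0], [0, -0.127, -0.102, -0.145, 0], [0, -0.165, -0.132, -0.155, 0], [0, -0.203, -0.163, -0.155, 0], [0, -0.24, -0.194, -0.155, 0]]]'

```text
clock: 1.15
eef_pos: [334.8, 361.3, 560.2]
tcp_rot: [3.141, 0.001, 2.906]
contact_force: [0.3, 0.9, -0.0]
opening: 0.001
```

Call:
carry_out --steps '[[[0, -0.038, -0.031, 0, 0], [0, -0.076, -0.062, 0, 0], [0, -0.114, -0.093, 0, 0], [0, -0.152, -0.124, 0, 0], [0, -0.19, -0.155, 0, 0], [0, -0.228, -0.186, 0, 0], [0, -0.255, -0.208, 0, 0], [0, -0.255, -0.208, 0, 0]]]'

```text
clock: 1.95
eef_pos: [536.2, 96.4, 559.8]
tcp_rot: [-3.141, 0.001, 2.902]
contact_force: [0.4, 0.4, -0.3]
opening: 0.003
```

```bash
python3 - <<'E'
from h import *
s=r.sense();print(s["clock"],s["eef_pos"],s["tcp_rot"],s["qpos"],s["contact_force"])
f=grab_frame("wrist");cv2.imwrite("pics/w1.png",f["image"][:,:,::-1])
E
```

```text
1.95 [536.16183417  96.38430285 559.83637107] [-3.14129991e+00  1.40249166e-03  2.90232198e+00] [ 1.75372758e-01  1.12737198e-01  1.60316053e+00 -8.41943446e-04
  1.42452927e+00 -1.15603046e+00] [ 0.44717619  0.39438873 -0.34642208]
```

View pics/w1.png

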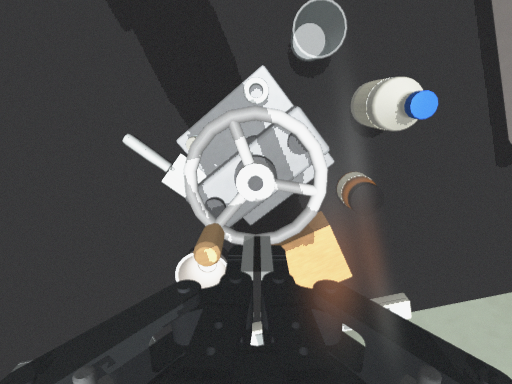

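The wrist view shows the wheel from above. The hub is at about (256,183), the handle top at about (207,255) and its foot at about (213,230). I'll refine these with masks and cast rays.

```bash
python3 - <<'E'
from h import *
s=r.sense();f=grab_frame("wrist");im=f["image"]
c=im[90:290,160:360,::-1]
cv2.imwrite("pics/w1c.png",cv2.resize(c,None,fx=3,fy=3,interpolation=cv2.INTER_CUBIC))
print("hub",plane(f,[(256,183)],232,s).round(1))
print("htop",plane(f,[(207,255)],288,s).round(1))
hsv=cv2.cvtColor(im,cv2.COLOR_RGB2HSV)
g=cv2.cvtColor(im,cv2.COLOR_RGB2GRAY)
# rim fit: outer edge radial scan
pts=[]
P=plane(f,[(256,183)],228,s)[0]
a=grab_frame("scene");b=grab_frame("side")
for X in [(543,93.5,232),(584,37,288)]:
    print(proj(f,X,s),proj(a,X),proj(b,X))
ra=ray(a,[(249.2,171.8)]);rb=ray(b,[(247.5,170.8)]);rw=ray(f,[(207,255)],s)
print(tri([(q[0],q[1][0]) for q in(ra,rb,rw)]))
ra=ray(a,[(273.4,173.8)]);rb=ray(b,[(227.8,172.5)]);rw=ray(f,[(256,183)],s)
print(tri([(q[0],q[1][0]) for q in(ra,rb,rw)]))
E
```

```text
hub [[539.3  95.3 232. ]]
htop [[579.6  40.  288. ]]
[[255.14033632 186.75391681]] [[273.1107981  172.78027923]] [[228.92369986 171.76628676]]
[[205.26491804 259.92168638]] [[248.68762748 170.69949322]] [[248.25023815 169.68343166]]
(array([582.53217764,  38.33585454, 282.75535704]), [np.float64(0.6026657043251796), np.float64(0.5854684752529287), np.float64(0.35374971766882113)])
(array([540.93399339,  95.00905149, 227.01183602]), [np.float64(1.3322618176100172), np.float64(1.207967618761059), np.float64(0.31326867641799844)])
```

View pics/w1c.png

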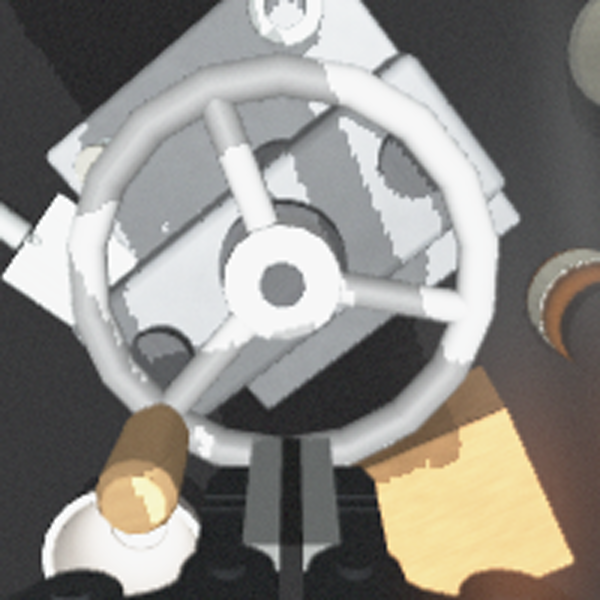

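```bash
cat > plan.py <<'E'
from h import *
import sys
H=np.array([540.5,95.0]); ZT=421.
def show(pts):
    s=r.sense(); R=Ro.from_euler("xyz",s["tcp_rot"]).as_matrix()
    d=(np.array(pts)-s["eef_pos"])@R/1000
    print("t",round(s["clock"],2),"tcp",s["eef_pos"].round(1),"rot",s["tcp_rot"].round(3),"F",s["contact_force"].round(1),"q6",s["qpos"][5].round(2))
    v=s["eef_pos"][:2]-H; print("finger angle",np.degrees(np.arctan2(v[1],v[0])).round(1),"rad",np.hypot(*v).round(1))
    for k in d: print(k.round(3).tolist())
def circ(angs,R=70,z=ZT):
    return [[H[0]+R*np.cos(np.radians(a)),H[1]+R*np.sin(np.radians(a)),z] for a in angs]
E
python3 - <<'E'
from plan import *
p=circ([-12]); show([[p[0][0],p[0][1],560],[p[0][0],p[0][1],421]])
E
```

```text
t 2.15 tcp [533.8 100.1 560.2] rot [3.14  0.    2.907] F [0.4 0.4 0.4] q6 -1.15
finger angle 143.0 rad 8.5
[-0.078, -0.002, 0.0]
[-0.078, -0.002, 0.139]
```

Call:
carry_out --steps '[[[0, -0.04, -0.001, 0, 0], [0, -0.078, -0.002, 0, 0], [0, -0.078, -0.002, 0.02, 0], [0, -0.078, -0.002, 0.06, 0], [0, -0.078, -0.002, 0.1, 0], [0, -0.078, -0.002, 0.125, 0], [0, -0.078, -0.002, 0.139, 0], [0, -0.078, -0.002, 0.139, 0]]]'

```text
clock: 2.95
eef_pos: [608.5, 81.0, 419.8]
tcp_rot: [3.141, -0.002, 2.908]
contact_force: [0.0, -0.1, 0.8]
opening: -0.001
```

```bash
python3 - <<'E'
from plan import *
show(circ([-20,-28,-36,-44,-52,-60,-68,-76]))
f=grab_frame("wrist");cv2.imwrite("pics/w2.png",f["image"][:,:,::-1])
f=grab_frame("scene");cv2.imwrite("pics/s2.png",cv2.resize(f["image"][100:240,180:360,::-1],None,fx=4,fy=4))
E
```

```text
t 2.95 tcp [608.5  81.  419.8] rot [ 3.141e+00 -2.000e-03  2.908e+00] F [ 0.  -0.1  0.8] q6 -1.21
finger angle -11.6 rad 69.4
[-0.0, -0.01, -0.001]
[0.002, -0.02, -0.001]
[0.005, -0.029, -0.001]
[0.009, -0.038, -0.001]
[0.015, -0.046, -0.001]
[0.021, -0.053, -0.001]
[0.029, -0.059, -0.001]
[0.037, -0.064, -0.001]
```

View pics/w2.png

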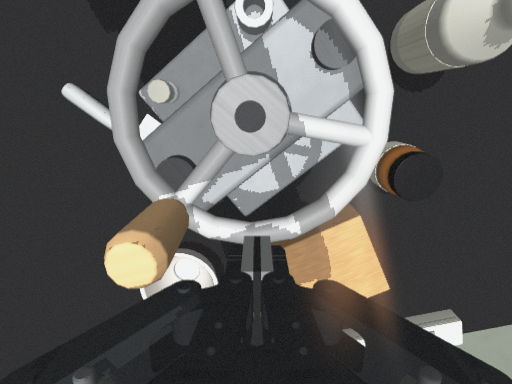

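View pics/s2.png

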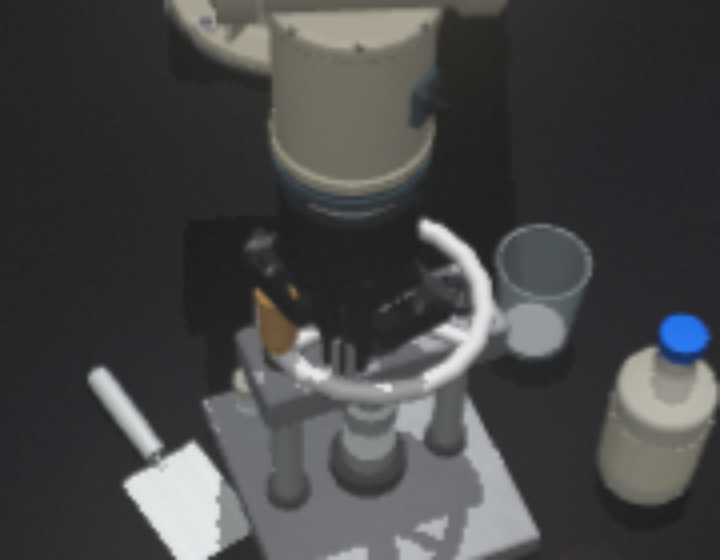

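The shut gripper's outer linkage bulges near the handle's top: the wrist view has the knuckle at about (190,290) and the handle top at about (133,263). I'll raise the tips to about 262 mm so only the slim finger ends touch the handle, then start the push.

Call:
carry_out --steps '[[[0, 0, 0, -0.015, 0], [0, 0, -0.01, -0.015, 0], [0, 0.002, -0.015, -0.015, 0], [0, 0.003, -0.02, -0.015, 0], [0, 0.004, -0.025, -0.015, 0], [0, 0.006, -0.03, -0.015, 0], [0, 0.006, -0.03, -0.015, 0]]]'

```text
clock: 3.75
eef_pos: [596.3, 52.3, 437.4]
tcp_rot: [3.14, 0.002, 2.907]
contact_force: [-0.1, 0.4, -0.2]
opening: -0.002
```

```bash
sed -i 's/ZT=421./ZT=435./' plan.py; python3 - <<'E'
from plan import *
show(circ([-40,-46,-52,-58,-65,-72,-79,-86]))
f=grab_frame("wrist");cv2.imwrite("pics/w3.png",f["image"][:,:,::-1])
E
```

```text
t 3.75 tcp [596.3  52.3 437.4] rot [3.140e+00 2.000e-03 2.907e+00] F [-0.1  0.4 -0.2] q6 -1.25
finger angle -37.4 rad 70.3
[0.002, -0.003, 0.002]
[0.005, -0.009, 0.002]
[0.009, -0.015, 0.002]
[0.014, -0.021, 0.002]
[0.021, -0.026, 0.002]
[0.028, -0.031, 0.002]
[0.035, -0.035, 0.002]
[0.043, -0.038, 0.002]
```

View pics/w3.png

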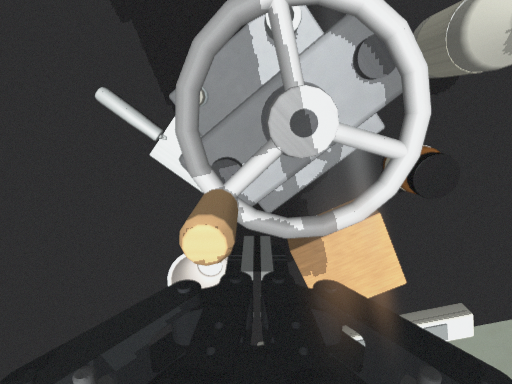

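```bash
python3 - <<'E'
from plan import *
s=r.sense();f=grab_frame("wrist")
print(plane(f,[(206,244)],283,s),plane(f,[(303,121)],227,s), proj(f,[s["eef_pos"]+[0,0,-173]],s))
f=grab_frame("side");cv2.imwrite("pics/sd3.png",cv2.resize(f["image"][100:240,160:340,::-1],None,fx=4,fy=4))
E
```

```text
[[578.07006     32.26116598 283.        ]] [[539.97370566  93.1856288  227.        ]] [[258.20526953 250.28426263]]
```

View pics/sd3.png

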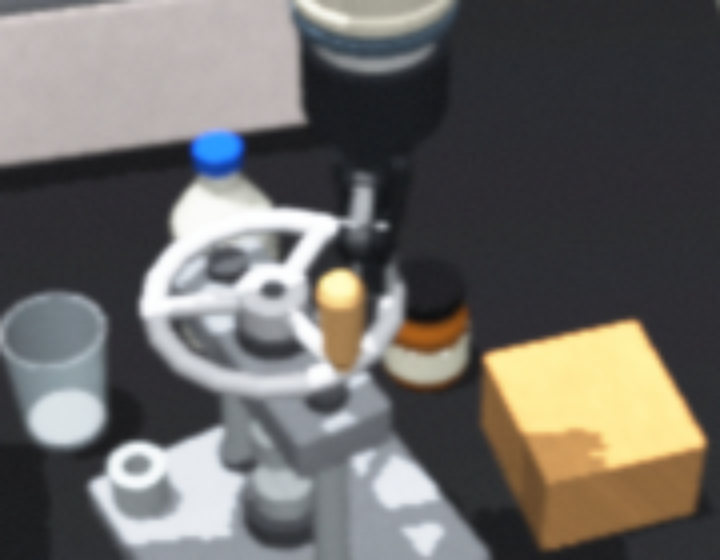

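The handle has already moved about 6 mm, so the push contact works with a finger-to-handle distance of about 26 mm. I'll continue round the circle.

Call:
carry_out --steps '[[[0, 0.003, -0.004, 0.002, 0], [0, 0.006, -0.01, 0.002, 0], [0, 0.009, -0.015, 0.002, 0], [0, 0.014, -0.021, 0.002, 0], [0, 0.021, -0.026, 0.002, 0], [0, 0.028, -0.031, 0.002, 0], [0, 0.035, -0.035, 0.002, 0], [0, 0.043, -0.038, 0.002, 0]]]'

```text
clock: 4.7
eef_pos: [545.2, 25.6, 435.3]
tcp_rot: [3.14, 0.002, 2.907]
contact_force: [1.9, -0.2, 1.1]
opening: -0.001
```

```bash
python3 - <<'E'
from plan import *
show(circ(-86-8*np.arange(1,9)))
f=grab_frame("wrist");cv2.imwrite("pics/w4.png",f["image"][:,:,::-1])
E
```

```text
t 4.7 tcp [545.2  25.6 435.3] rot [3.140e+00 2.000e-03 2.907e+00] F [ 1.9 -0.2  1.1] q6 -1.29
finger angle -86.2 rad 69.6
[0.009, -0.003, 0.0]
[0.019, -0.004, 0.0]
[0.029, -0.003, 0.0]
[0.038, -0.001, 0.0]
[0.048, 0.002, 0.0]
[0.056, 0.006, 0.0]
[0.064, 0.012, 0.0]
[0.072, 0.018, 0.0]
```

View pics/w4.png

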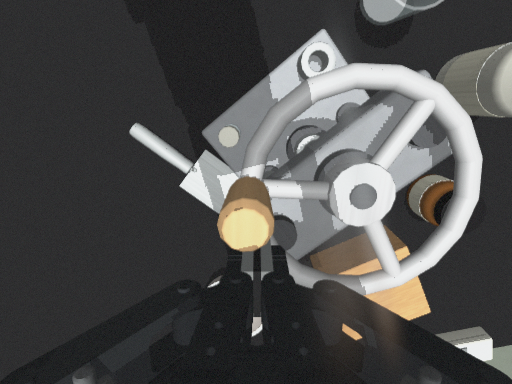

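The force is about 2 N, and the wrist view shows the handle (top at 246,225) directly ahead of the fingers. Continuing.

Call:
carry_out --steps '[[[0, 0.009, -0.003, 0, 0], [0, 0.019, -0.004, 0, 0], [0, 0.029, -0.003, 0, 0], [0, 0.038, -0.001, 0, 0], [0, 0.048, 0.002, 0, 0], [0, 0.056, 0.006, 0, 0], [0, 0.064, 0.012, 0, 0], [0, 0.072, 0.018, 0, 0]]]'

```text
clock: 5.55
eef_pos: [477.5, 60.4, 435.0]
tcp_rot: [3.141, -0.001, 2.907]
contact_force: [0.5, -2.3, 0.9]
opening: 0.002
```

```bash
python3 - <<'E'
from plan import *
show(circ(-150-8*np.arange(1,9)))
f=grab_frame("wrist");cv2.imwrite("pics/w5.png",f["image"][:,:,::-1])
E
```

```text
t 5.55 tcp [477.5  60.4 435. ] rot [ 3.141e+00 -1.000e-03  2.907e+00] F [ 0.5 -2.3  0.9] q6 -1.21
finger angle -151.2 rad 71.9
[0.004, 0.008, 0.0]
[0.009, 0.016, 0.0]
[0.013, 0.025, 0.0]
[0.015, 0.034, 0.0]
[0.017, 0.044, 0.0]
[0.017, 0.054, 0.0]
[0.015, 0.064, 0.0]
[0.012, 0.073, 0.0]
```

View pics/w5.png

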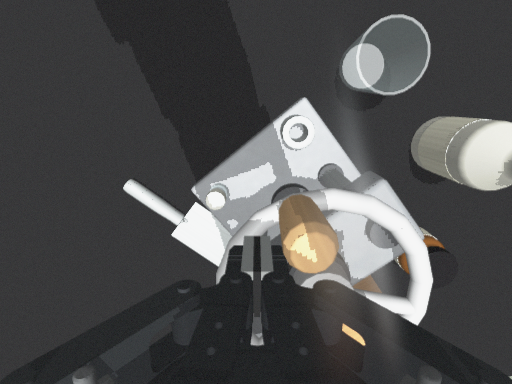

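The handle top is at (308,253), on the fingers' +y side and still pushed at about 2.4 N. Continuing.

Call:
carry_out --steps '[[[0, 0.004, 0.008, 0, 0], [0, 0.009, 0.016, 0, 0], [0, 0.013, 0.025, 0, 0], [0, 0.015, 0.034, 0, 0], [0, 0.017, 0.044, 0, 0], [0, 0.017, 0.054, 0, 0], [0, 0.015, 0.064, 0, 0], [0, 0.012, 0.073, 0, 0]]]'

```text
clock: 6.4
eef_pos: [482.2, 135.9, 434.8]
tcp_rot: [3.141, -0.003, 2.907]
contact_force: [-1.6, -1.2, -0.2]
opening: 0.0
```

```bash
python3 - <<'E'
from plan import *
show(circ(-214-8*np.arange(1,9)))
f=grab_frame("wrist");cv2.imwrite("pics/w6.png",f["image"][:,:,::-1])
E
```

```text
t 6.4 tcp [482.2 135.9 434.8] rot [ 3.141e+00 -3.000e-03  2.907e+00] F [-1.6 -1.2 -0.2] q6 -1.07
finger angle 144.9 rad 71.3
[-0.005, 0.007, -0.0]
[-0.01, 0.015, -0.0]
[-0.016, 0.023, -0.0]
[-0.024, 0.029, -0.0]
[-0.032, 0.035, -0.0]
[-0.041, 0.039, -0.0]
[-0.05, 0.042, -0.0]
[-0.06, 0.043, -0.0]
```

View pics/w6.png

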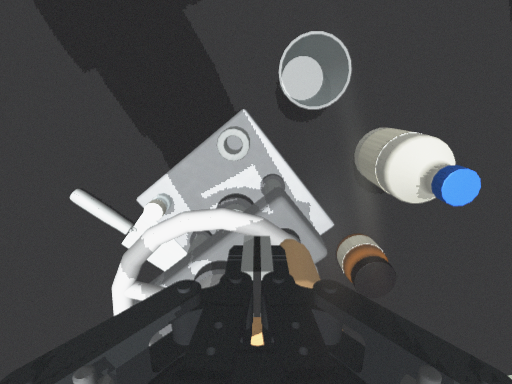

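The handle is half hidden behind the fingers, near (300,262) in the wrist view. The force on the tool points back against the motion (−1.6,−1.2), so the fingers are still pushing it. Continuing.

Call:
carry_out --steps '[[[0, -0.005, 0.007, 0, 0], [0, -0.01, 0.015, 0, 0], [0, -0.016, 0.023, 0, 0], [0, -0.024, 0.029, 0, 0], [0, -0.032, 0.035, 0, 0], [0, -0.041, 0.039, 0, 0], [0, -0.05, 0.042, 0, 0], [0, -0.06, 0.043, 0, 0]]]'

```text
clock: 7.25
eef_pos: [552.2, 164.7, 434.9]
tcp_rot: [3.139, -0.002, 2.908]
contact_force: [-2.6, -0.1, 0.5]
opening: -0.002
```

```bash
python3 - <<'E'
from plan import *
show(circ(-278-8*np.arange(1,9)))
for n in ["scene","side"]:
    f=grab_frame(n);cv2.imwrite(f"pics/{n}7.png",cv2.resize(f["image"][100:240,160:340,::-1],None,fx=4,fy=4))
E
```

```text
t 7.25 tcp [552.2 164.7 434.9] rot [ 3.139e+00 -2.000e-03  2.908e+00] F [-2.6 -0.1  0.5] q6 -1.05
finger angle 80.5 rad 70.7
[-0.008, -0.001, -0.0]
[-0.018, -0.002, -0.0]
[-0.027, -0.004, -0.0]
[-0.036, -0.008, -0.0]
[-0.045, -0.013, -0.0]
[-0.052, -0.019, -0.0]
[-0.059, -0.026, -0.0]
[-0.065, -0.034, -0.0]
```

View pics/side7.png

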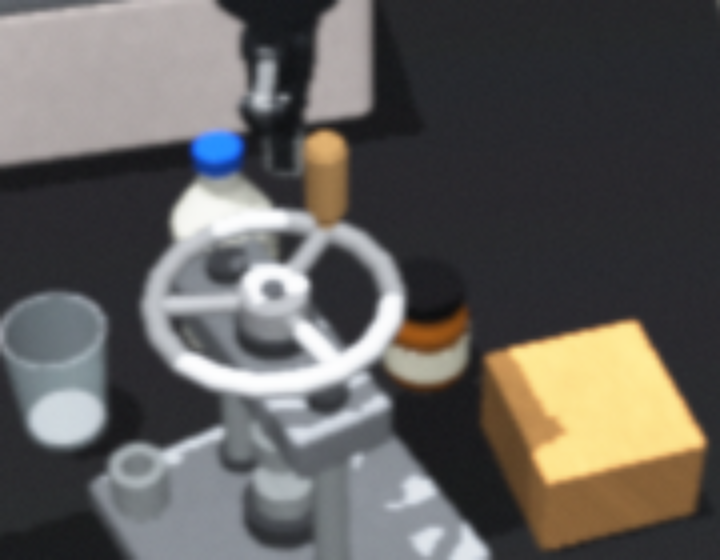

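View pics/scene7.png

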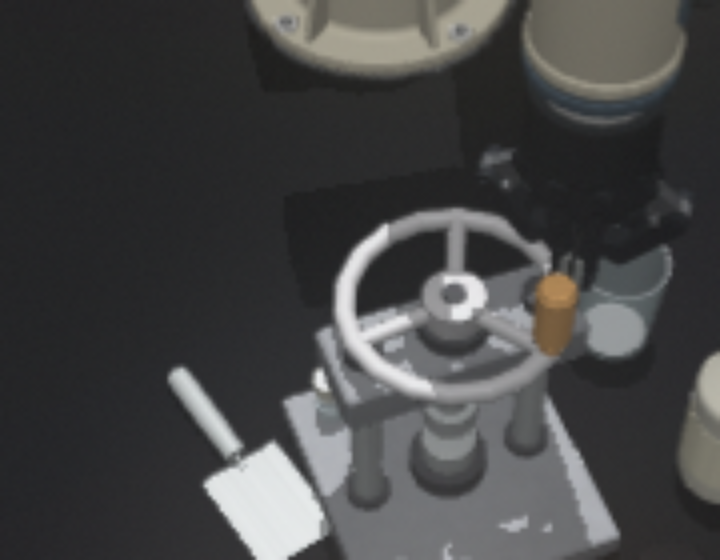

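Both fixed views show the fingertips directly behind the handle. The side crop has the tips at (282,160) and the handle at (325,175). Continuing.

Call:
carry_out --steps '[[[0, -0.008, -0.001, 0, 0], [0, -0.018, -0.002, 0, 0], [0, -0.027, -0.004, 0, 0], [0, -0.036, -0.008, 0, 0], [0, -0.045, -0.013, 0, 0], [0, -0.052, -0.019, 0, 0], [0, -0.059, -0.026, 0, 0], [0, -0.065, -0.034, 0, 0]]]'

```text
clock: 8.15
eef_pos: [608.8, 115.5, 435.0]
tcp_rot: [3.139, 0.0, 2.907]
contact_force: [0.2, 2.3, -0.8]
opening: 0.001
```

```bash
python3 - <<'E'
from plan import *
show(circ([-348,-354,-360,-366,-371,-376,-380,-380]))
E
```

```text
t 8.15 tcp [608.8 115.5 435. ] rot [3.139 0.    2.907] F [ 0.2  2.3 -0.8] q6 -1.15
finger angle 16.7 rad 71.3
[-0.002, -0.006, -0.0]
[-0.004, -0.013, -0.0]
[-0.006, -0.02, -0.0]
[-0.008, -0.027, -0.0]
[-0.008, -0.033, -0.0]
[-0.008, -0.039, -0.0]
[-0.008, -0.044, -0.0]
[-0.008, -0.044, -0.0]
```

Call:
carry_out --steps '[[[0, -0.002, -0.006, 0, 0], [0, -0.004, -0.013, 0, 0], [0, -0.006, -0.02, 0, 0], [0, -0.008, -0.027, 0, 0], [0, -0.008, -0.033, 0, 0], [0, -0.008, -0.039, 0, 0], [0, -0.008, -0.044, 0, 0], [0, -0.008, -0.044, 0, 0]]]'

```text
clock: 8.95
eef_pos: [606.1, 70.1, 434.9]
tcp_rot: [3.139, 0.0, 2.907]
contact_force: [0.1, -0.3, -0.2]
opening: -0.002
```

```bash
python3 - <<'E'
from plan import *
show(circ([-384,-388,-391,-391]))
s=r.sense();f=grab_frame("wrist");cv2.imwrite("pics/w8.png",f["image"][:,:,::-1])
f=grab_frame("side");cv2.imwrite("pics/sd8.png",cv2.resize(f["image"][120:260,160:300,::-1],None,fx=4,fy=4,interpolation=cv2.INTER_CUBIC))
E
```

```text
t 8.95 tcp [606.1  70.1 434.9] rot [3.139 0.    2.907] F [ 0.1 -0.3 -0.2] q6 -1.22
finger angle -20.8 rad 70.2
[0.001, -0.004, -0.0]
[0.002, -0.009, -0.0]
[0.003, -0.012, -0.0]
[0.003, -0.012, -0.0]
```

View pics/w8.png

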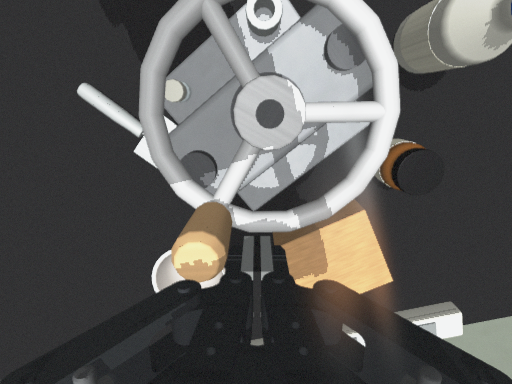

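View pics/sd8.png

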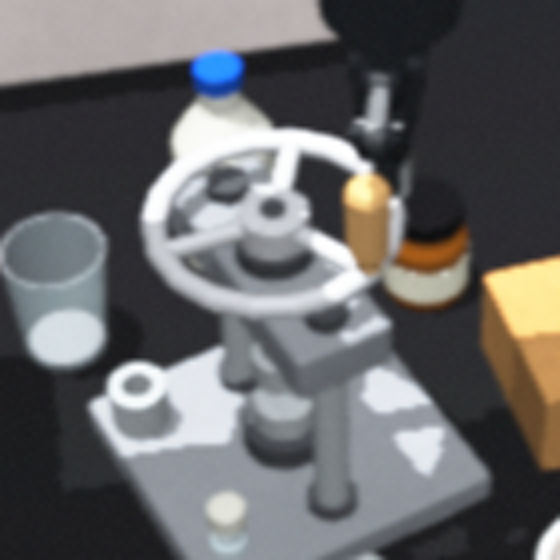

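The handle top in the side crop is at (367,190), and it started at (351,204). It still needs a short push; I'll quantify how much.

```bash
python3 - <<'E'
from plan import *
f=grab_frame("side")
for u in [(351,204),(367,190)]:
    X=plane(f,[(160+u[0]/4,120+u[1]/4)],283,)[0];v=X[:2]-H
    print(X.round(1),np.degrees(np.arctan2(v[1],v[0])).round(1),np.hypot(*v).round(1))
E
```

```text
[583.   38.2 283. ] -53.2 70.9
[592.6  48.5 283. ] -41.8 69.8
```

Call:
carry_out --steps '[[[0, 0.001, -0.004, 0, 0], [0, 0.002, -0.009, 0, 0], [0, 0.004, -0.013, 0, 0], [0, 0.004, -0.013, 0, 0], [0, 0.004, -0.013, 0, 0]]]'

```text
clock: 9.6
eef_pos: [599.2, 58.7, 434.8]
tcp_rot: [3.14, 0.0, 2.907]
contact_force: [-0.2, -0.5, -0.1]
opening: -0.004
```

```bash
python3 - <<'E'
from plan import *
show([[0,0,0]])
f=grab_frame("side");cv2.imwrite("pics/sd9.png",cv2.resize(f["image"][120:260,160:300,::-1],None,fx=4,fy=4,interpolation=cv2.INTER_CUBIC))
E
```

```text
t 9.6 tcp [599.2  58.7 434.8] rot [3.14  0.    2.907] F [-0.2 -0.5 -0.1] q6 -1.24
finger angle -31.8 rad 69.0
[0.569, -0.197, 0.434]
```

View pics/sd9.png

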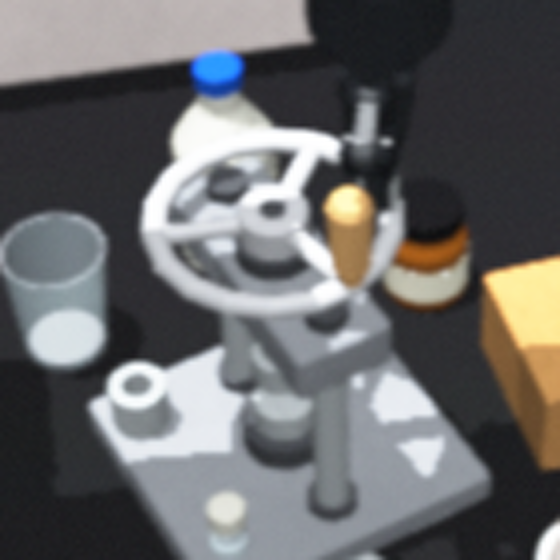

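The handle top is at (350,203), which matches its start at (351,204). Now I'll back off along the path, then lift and move clear.

Call:
carry_out --steps '[[[0, -0.004, 0.01, 0, 0], [0, -0.006, 0.022, 0, 0], [0, -0.006, 0.022, -0.04, 0], [0, -0.006, 0.022, -0.09, 0], [0, -0.006, 0.03, -0.14, 0], [0, 0.0, 0.07, -0.17, 0], [0, 0.02, 0.11, -0.18, 0], [0, 0.05, 0.15, -0.18, 0]]]'

```text
clock: 10.45
eef_pos: [586.0, 218.1, 617.3]
tcp_rot: [3.137, 0.004, 2.906]
contact_force: [0.9, 0.5, 0.2]
opening: 0.001
```

Call:
carry_out --steps '[[[0, 0.04, 0.03, 0, 0], [0, 0.08, 0.06, 0, 0], [0, 0.12, 0.09, 0, 0], [0, 0.16, 0.12, 0, 0], [0, 0.2, 0.15, 0, 0], [0, 0.2, 0.15, 0, 0], [0, 0.2, 0.15, 0, 0], [0, 0.2, 0.15, 0, 0]]]'

```text
clock: 11.25
eef_pos: [426.9, 410.8, 617.2]
tcp_rot: [3.138, 0.004, 2.906]
contact_force: [0.2, -0.1, 0.8]
opening: -0.002
```

```bash
python3 - <<'E'
from plan import *
s=r.sense();print(s["clock"],s["eef_pos"],s["qvel"].round(3),s["contact_force"])
for n,(x0,y0) in {"scene":(200,130),"side":(160,120)}.items():
    f=grab_frame(n); im=f["image"]
    old=cv2.imread(f"pics/{n}0.png")
    d=np.abs(im[:,:,::-1].astype(int)-old).max(2)
    cv2.imwrite(f"pics/{n}10.png",im[:,:,::-1])
    both=np.hstack([a[y0-20:y0+180,x0-20:x0+180] for a in (old,im[:,:,::-1])])
    cv2.imwrite(f"pics/{n}cmp.png",cv2.resize(both,None,fx=2,fy=2,interpolation=cv2.INTER_CUBIC))
    hsv=cv2.cvtColor(im,cv2.COLOR_RGB2HSV);m=cv2.inRange(hsv,(8,80,100),(28,255,255))
    k,l,st,ce=cv2.connectedComponentsWithStats(m)
    print(n,[(st[i].tolist(),ce[i].round(1).tolist()) for i in range(1,k) if st[i,4]>30])
E
```

```text
11.25 [426.85629421 410.75179547 617.17299023] [-0.02  -0.003  0.005  0.001 -0.001 -0.001] [ 0.24796925 -0.1226757   0.77978341]
scene [([0, 111, 24, 46, 193], [10.6, 132.5]), ([244, 168, 11, 21, 165], [248.9, 177.0]), ([316, 247, 20, 11, 55], [324.0, 254.1]), ([259, 255, 54, 54, 2295], [284.8, 281.1])]
side [([241, 166, 13, 26, 236], [247.0, 177.2]), ([259, 179, 17, 10, 97], [266.8, 183.8]), ([281, 180, 56, 57, 2297], [307.7, 207.4])]
```

View pics/scenecmp.png

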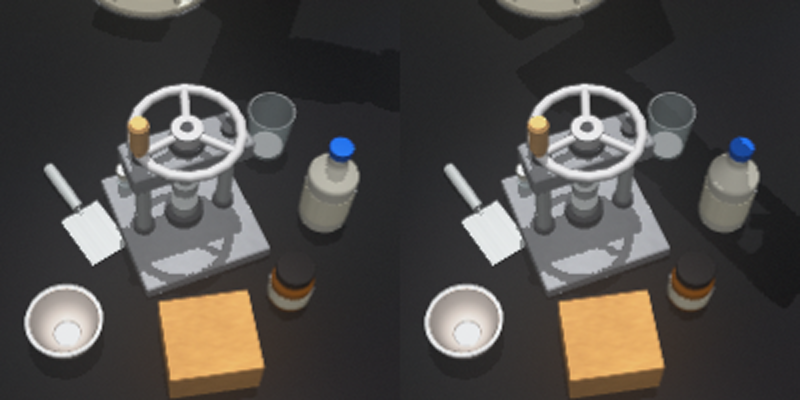

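View pics/sidecmp.png

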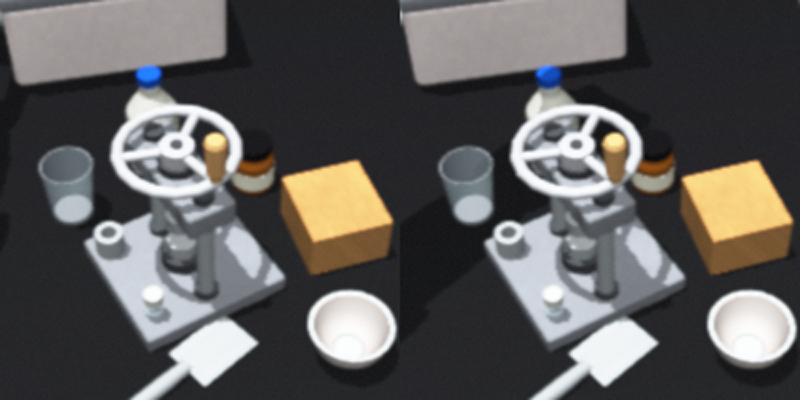

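In the before and after pairs the handle blob is within 0.3 px of where it started, and every loose thing stands where it was. I'm handing in.

```bash
python3 -c "
from rig import workorder
print(workorder.sign_off())"
```

```text
the job is handed in; nothing more can be done
None
```

I pushed the wheel's handle one full clockwise turn with the shut fingertips, backed off and lifted clear, then handed the job in at about 11.4 s. The handover reports no verdict.

**How it was pushed:** The fingertips stood about 262 mm above the bench and followed the 70 mm handle circle. The contact force read at most about 2.6 N at the end of each move.

**Last checks:**
- **Handle:** its centre in the image is within 0.3 pixels of where it started in both fixed cameras, about 1 mm or less.
- **Loose things:** they look unmoved when the before and after pictures are compared by eye. The box and jar also measure within 0.2 pixels.
- **Arm:** it was clear of everything and almost still, with forces near zero.

**What disagreed or went unmeasured:**
- **Heights:** triangulating from the cameras put the handle top and hub about 5 mm lower than the text says. I allowed for that in the push height.
- **Wheel angle:** I could not read the wheel joint directly. The one turn rests on having followed the handle all the way round.
- **Half-way point:** I saw steady contact forces of 2 to 2.6 N on both sides of it, but took no reading exactly there.

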